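# Clamp the bone inlay block with the cam knob

## Robot

A 6-joint arm with a two-finger parallel gripper is mounted at the origin on the work surface. World frame = base frame: x ahead of the robot, y to its left, z up, the work surface at z = 0. Lengths are in m, angles in rad, forces in N, time in s.
With the tool pointing down it reaches from about 0.375 to 0.9 m from the base axis. Payload 3.1 kg.
Tool frame: the origin (TCP) lies on the centre line of the jaws, within the pads' length; the fingertips stand 8 mm ahead of it and the grasp point (between the pads) lies 11 mm behind it; z points along the fingers, y is the line along which they close (so a half turn about z gives the same grasp; the last joint's range is limited). The gripper opens to 85 mm and grips with 20 to 120 N. Pads are 22 mm wide; open, the fingers measure 114 mm over their backs; the gripper's body (76 mm by 85 mm) begins 54 mm behind the grasp point. The pads swing forward as they close: fully open they stand 13 mm farther back than shut.
Start: joints at [1.002, 0.527, 1.433, -0, 1.181, -0.178], TCP at [0.238, 0.578, 0.239] pointing down, gripper open.
Joint ranges: [-3.08, 3.08], [-0.75, 2.2], [0.22, 2.44], [-1.43, 4.57], [0, 2.65], [-2.85, 2.85]. Speed limits (rad/s): [2.79, 2.79, 3.14, 3.14, 3.14, 3.14].

## Interface

Orientations are given as a unit quaternion [x, y, z, w].
In Python, from station import * gives the robot as it stands.
- The arm moves only by the tool play_rows, never from a script. Its argument "rows" is a list of rows, each a list of 3 entries, a list of its own where there are three numbers: the turn, a rotation vector about the tool's x, y, z in degrees, then the shift along the tool's x, y, z in mm, then the closure, from 0 (fully open) to 1 (shut). In form: [[[ax, ay, az], [dx, dy, dz], jaw], ...]. A call has 1 to 12 rows; each row shifts and turns the commanded pose from where the row before left it, along the tool's axes as they then stand; what a row does not reach is not made up. A row lasts 1/12 s, in which the tool goes at most 41.7 mm and 7.16 degrees, less where a joint would pass 70% of its speed; a pose out of reach is approached as far as the arm can. A call with a gripper value outside its range is refused whole. The fingers move at their own pace and stop on an object; "grip_force" is the grip in N (left out, the last holds). Time passes only in rows, so rows that do not move let the fingers close. It gives the time, the measured TCP pose, the force, the opening and the grip force at its end, in the units of the state.
- sense(): the state, without advancing time (a new reading comes with each control period).
- snapshot(name): name is "scene" or "top" or "wrist"; returns (picture, depth): 480x640x3 uint8, red, green, blue; 480x640 float32, m along the optical axis (not along the pixel's ray), 0 where there is no reading.
- get_calibration(name): a dict with "vfov" (degrees; the focal length in pixels is half the picture's height over the tangent of half this angle, whatever the lens; pixels are square), "cx", "cy" (the principal point, pixels), "xyz" and "attitude" of the camera in the world. Camera axes: x right, y down, z forward; pixel columns grow to the right and rows downward; lengths in m; the calibration is good to about 2 mm. The wrist camera is an equidistant fisheye: a pixel r from the principal point sees the ray r / f radians off the axis. A picture is of the moment at which its call begins: read the wrist's pose just before it. get_calibration takes no time and is no camera call; for the wrist camera it gives the pose at the moment of the call.
- sign_off(): hands the job in; it is judged then, once.
The state is a dict: "t": time; "q": joint angles; "qd": joint speeds; "tau": joint torques, N m; "tcp_pos": TCP position; "tool_rot": TCP orientation; "force": force on the tool from outside, world axes, zero at the start; "ft_torque": the same for the moment, N m; "finger_gap": opening from 0.0 (shut) to 1.0 (fully open); "gripper_force": force on a finger pad.
Only numpy, scipy, OpenCV 4.12 (cv2) and the standard library are available. Lean on these libraries where they do the work, as an engineer would, in place of code of your own. Each camera call takes 0.05 s, during which the arm holds its last target. There are 200 camera calls.

## Task

Take the longer, taller cream bone block out of the drawer and stand it upright, flat on the floor of the jig's nest between fence and jaw, and let go of it. Then turn the jig's round wooden knob clockwise (seen from above) until the sprung follower drops into the cam's notch and the jaw snaps shut on the block; stop there by feel, without forcing the knob against the dropped follower, and let go. Leave everything else where it is.

Things in the scene. Friction and masses are not known exactly. Their poses are not given: they have to be found in the camera images.
- long_block: the longer and taller of two cream bone blocks: 44 mm along its own x, 24 mm along y, 34 mm tall, 50 to 90 g. Origin at the centre of its underside. It stands in the drawer, to the left or right of the awl, turned up to 0.45 rad from the drawer's axes, its ends about along x. Take it across its 44 mm ends from above: in the nest only those two ends are free for fingers
- drawer: shallow open drawer tray resting on the bench, fixed, 220 (x) x 280 (y) mm, walls 30 mm high and 6 mm thick, inner floor 6 mm above the bench; the small knob on its front is not used. Origin at the centre of its underside
- jig: fixed clamping jig: pale board 120 (x) x 190 (y) x 16 mm thick. Origin at the centre of its underside. Along its y from - to +: low tin-topped cam housing (76 x 76 mm, top 46 mm above the bench) with the round knob; dark fence (y -7 to +11 mm, 40 mm wide in x, top 34 mm above the bench); the open nest; steel jaw; jaw guide
- nest (a point): centre of the nest's floor, 16 mm above the bench, axes as the jig's. Fence face 15.5 mm to its -y, open jaw's face 15.5 mm to its +y (jaw 36 mm wide in x, top 34.5 mm above the bench); two brass lips, 4 mm high, have inner faces 25 mm to either side in x. The long block stands in it with its 44 mm along x: 3 mm to spare at each end, 7 mm in all along y
- knob_mid (a point): middle of the jig's round turned wooden knob, on its vertical axis, 66 mm above the bench; this point does not turn with it. Knob: 40 mm diameter, plain and round, from 50 to 82 mm above the bench; grip it across at any yaw. It turns clockwise from above. The cam below is hidden and starts anywhere: the follower drops after 0.3 to 1.4 rad of turning
- cam_unit: cam housing with knob and hidden cam, fixed on the jig. Origin on the knob's axis at the board's top. The knob drags with nearly 0.1 N m; just before the follower drops it pulls itself along (about -0.1), then in the notch it drags steadily at 0.06 for some 0.1 rad; then the follower meets the notch's far wall and the moment climbs about 0.1 N m per 0.01 rad. 0.4 N m there (16 N between cam and follower) spoils the cam
- jaw_guide: the jaw's fixed guide and the sprung steel jaw with the roller follower that runs on the cam. Origin = the jig's, at the board's top; the reading does not move with the jaw. When the follower drops into the notch the jaw springs about 7 mm towards the fence in one snap and grips the block with about 5.5 N. With no block in the nest it closes too far to let one in
- short_block: the small square cream bone block, 26 x 24 x 18 mm tall, in the drawer; stays there. Origin at the underside
- awl: awl with a round cherry handle 22 mm thick and brass ferrule, 134 mm long, lying across the middle of the drawer between the two blocks' places; stays there. Origin at the underside
- gauge: rosewood marking gauge, beam 20 x 190 x 20 mm with a head 40 mm high, on the bench; stays there. Origin at the underside
- tool_tin: open dented copper tin, 82 mm across, 85 mm tall, on the bench; stays there. Origin at the underside
- puzzle_box: marquetry puzzle box 90 x 130 x 60 mm tall on the bench; stays there. Origin at the underside
- glue_jar: amber glass jar 56 mm across, 80 mm tall on the bench; stays there. Origin at the underside
Mind the look-alikes: they are no part of the job. What is shaped like the jig but turquoise is not meant. Leave any yellow look-alike of the long_block alone.

How it is judged:
On the way, in this order (a step that is already met when the one before it is completed fails the run):
1. the long block stands in the nest, flat on its floor, and is let go (x of long_block in the frame of nest between -0.006 and 0.006 m and y of long_block in the frame of nest between -0.008 and 0.008 m and z of long_block in the frame of nest between -0.003 and 0.003 m and angle between long_block's own z axis and vertical below 0.08 rad and angle between the x axis of long_block and the x axis of jig, either way round below 0.2 rad and contact force between the fingers and long_block below 0.1 N), for 0.2 s.
2. the follower has dropped and the sprung jaw grips the block against the fence (all of step 1 and contact force between jaw_guide and long_block above 3 N), for 0.3 s.
At the end, for the whole second after the job is handed in: The long block stands in the nest flat on its floor (within 6 mm along the jig's x and 8 mm along its y of the nest's centre, 3 mm in height, tilt under 0.08 rad, its length within 0.2 rad of the jig's x), at rest, untouched by the fingers, and the sprung jaw presses it with over 3 N (all of step 2 and linear speed of long_block below 0.01 m/s).
It fails at once if the knob is forced: over 16 N between cam and follower (contact force between cam_unit and jaw_guide above 16 N).
It fails at once if one of the other things pushed more than 30 mm from its place (distance of any of short_block, awl, gauge, tool_tin, puzzle_box, glue_jar from where it was at the start of the episode above 0.03 m).
It also fails if it takes over 72 s, if anything falls off the work surface, if the arm or the gripper's body presses on something with over 40 N, if the wrist force passes 120 N, or if a joint passes its speed limit or range.

## Working session

There is one attempt and no reset: what is moved stays moved. The work goes in short steps, Python scripts to look and compute and a tool call to move; the robot and the scene stay as the last step left them, time stands still between calls to the robot, and variables do not carry over. Pictures are saved under pics/ and viewed, at most 10 in all, crops included, and the job is handed in when it is done.

Besides the shell and the picture viewer there is one more tool, called after "Call:" by a JSON object that holds its "fn" and its "kwargs". play_rows: Moves the arm, as the interface text tells. Its arguments: {"type":"object","properties":{"rows":{"type":"array","items":{"type":"array"}},"grip_force":{"type":"number"}},"required":["rows"]}

```bash
mkdir -p pics; cat > h.py <<'E'
from station import *
import numpy as np, cv2
from scipy.spatial.transform import Rotation as R
def save(n,p): cv2.imwrite('pics/'+n,cv2.cvtColor(p,cv2.COLOR_RGB2BGR))
def rot(a):
    a=np.array(a,float)
    return a if a.shape==(3,3) else R.from_quat(a).as_matrix()
def pts(c,u,v,z):  # pinhole ray onto plane z
    f=240/np.tan(np.radians(c['vfov'])/2)
    d=np.stack([(np.asarray(u,float)-c['cx'])/f,(np.asarray(v,float)-c['cy'])/f,np.ones_like(np.asarray(u,float))],-1)@rot(c['attitude']).T
    o=np.array(c['xyz']); return o+d*((z-o[2])/d[...,2])[...,None]
def cloud(c,D):
    v,u=np.mgrid[:480,:640]; f=240/np.tan(np.radians(c['vfov'])/2)
    d=np.stack([(u-c['cx'])/f,(v-c['cy'])/f,np.ones_like(D)],-1)*D[...,None]
    return d@rot(c['attitude']).T+np.array(c['xyz'])
E
python3 - <<'E'
from h import *
for n in('top','scene'):
    p,d=snapshot(n); c=get_calibration(n); print(n,c); save(n+'0.png',p); np.savez(n+'0.npz',p=p,d=d)
print(sense())
E
```

```text
top {'vfov': 53.29868024150174, 'cx': 319.52531751263575, 'cy': 241.06433551661132, 'xyz': array([0.38441095, 0.0039332 , 1.17122816]), 'attitude': array([ 0.71218223, -0.69811724,  0.04124628, -0.06105353])}
scene {'vfov': 47.679474091676035, 'cx': 314.37596073717515, 'cy': 235.13549226087284, 'xyz': array([ 1.03504018, -0.93137281,  0.85771438]), 'attitude': array([ 0.86585981,  0.20835265, -0.11395735, -0.44032907])}
{'t': 0.1, 'q': array([ 1.00146799e+00,  5.28389244e-01,  1.43375480e+00,  9.77091535e-06,
        1.18140593e+00, -1.78489053e-01]), 'qd': array([ 3.39640586e-04, -1.34917308e-03, -3.79319452e-03, -8.78850803e-04,
        7.69249442e-05, -3.02583094e-04]), 'tau': array([-6.07974416e-04, -4.43305564e+01, -1.78585786e+01, -2.78429416e-04,
        3.90456335e-03,  9.64553237e-07]), 'tcp_pos': array([0.23772794, 0.5773539 , 0.23842776]), 'tool_rot': array([ 1.94179936e-01,  9.80965440e-01, -9.09390268e-04, -3.61667723e-04]), 'force': array([ 0.60857469, -0.23830339, -0.25330514]), 'ft_torque': array([ 0.02290416,  0.03234087, -0.05390052]), 'gripper_force': 0.0, 'finger_gap': 0.9983930221420649}
```

View pics/top0.png

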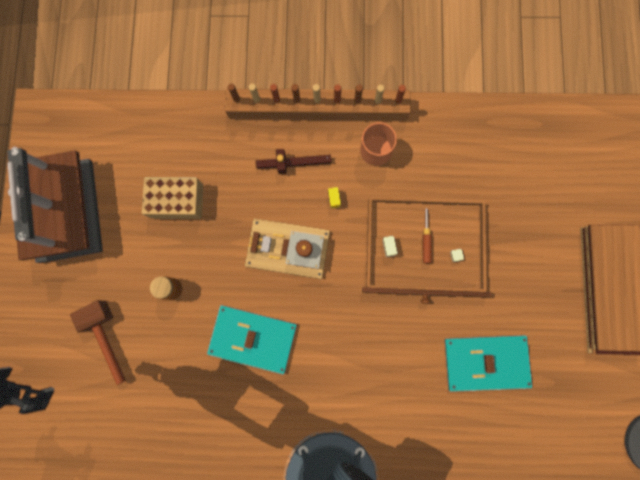

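View pics/scene0.png

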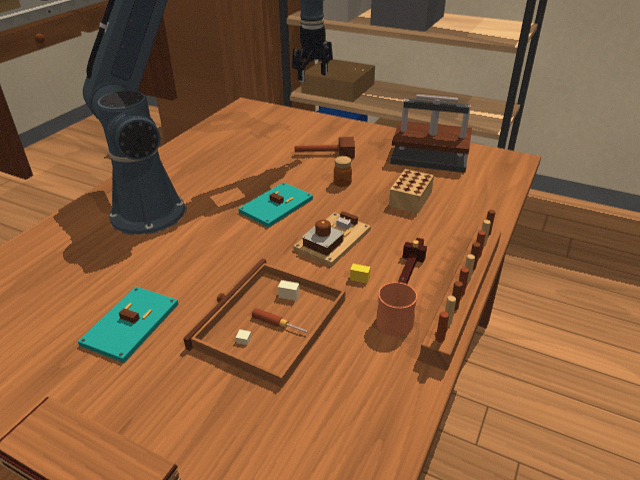

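The top view shows three block candidates. At (390,246) is the larger cream block in the drawer, at (457,256) the small cream one, and at (335,197) a yellow one on the bench. The block at (390,246) fits the long_block. The jig is the pale board at (288,248), with its knob at (305,248); the turquoise boards are decoys. I'll measure next, with one crop to confirm.

```bash
python3 - <<'E'
from h import *
z=np.load('top0.npz');p=z['p'];d=z['d'];c=get_calibration('top')
hsv=cv2.cvtColor(p,cv2.COLOR_RGB2HSV)
print('cream',hsv[246,390],'board',hsv[262,255],hsv[232,322],'bench',hsv[300,330],'knob',hsv[247,304])
P=cloud(c,d)
for n,u,v in(('block',390,246),('board',256,262),('knob',305,247),('tin',320,240),('fence',285,246),('bench',340,300)): print(n,P[v,u])
def rect(m,zz):
    cs,_=cv2.findContours(m.astype(np.uint8),cv2.RETR_EXTERNAL,cv2.CHAIN_APPROX_NONE); k=max(cs,key=cv2.contourArea)[:,0,:]
    w=pts(c,k[:,0],k[:,1],zz)[:,:2]
    r=cv2.minAreaRect((w*1000).astype(np.float32)); return r
m=np.zeros((480,640),bool); m[230:265,378:402]=True
print('block',rect(m&(hsv[...,1]<90)&(hsv[...,2]>150),.040))
m[:]=False; m[210:285,235:340]=True
b=m&(P[...,2]>.010)&(P[...,2]<.1); print('jig depth',rect(b,.016))
k=m&(P[...,2]>.065); w=P[k]; print('knob',w.mean(0),k.sum(),cv2.minEnclosingCircle((w[:,:2]*1000).astype(np.float32)))
save('crop.png',cv2.resize(p[190:310,230:400],None,fx=4,fy=4,interpolation=cv2.INTER_CUBIC)[:600,:800])
E
```

```text
cream [ 29  52 230] board [ 18 130 217] [ 18 131 216] bench [ 13 160 167] knob [ 18 171 213]
block [ 0.54037832 -0.1304962   0.03904725]
board [0.49836509 0.19196647 0.01520798]
knob [0.52813478 0.06919374 0.08535444]
tin [0.55077256 0.03626916 0.04615553]
fence [0.53645034 0.12047498 0.03418042]
bench [ 0.4109734  -0.01408549  0.00751511]
block ((541.2128295898438, -129.94244384765625), (46.00476837158203, 27.505868911743164), 11.34653377532959)
jig depth ((532.9915771484375, 117.55372619628906), (189.812255859375, 120.2244644165039), 81.90243530273438)
knob [0.5064013  0.06295665 0.2324746 ] 274 ((465.0434875488281, 41.72612762451172), 89.0501480102539)
```

View pics/crop.png

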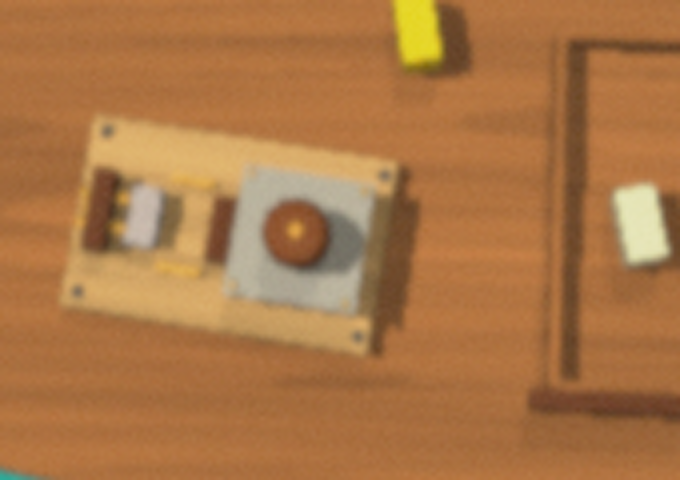

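The crop confirms it: the cream block at crop (640,225) stands in the drawer, and the pale jig has its knob at crop (297,232) and nest at crop (195,225). Next I'll move above the block for a close look.

Call:
{"fn": "play_rows", "kwargs": {"rows": [[[0,0,0],[-27.5,-27,2],0],[[0,0,0],[-27.5,-27,2],0],[[0,0,0],[-27.5,-27,2],0],[[0,0,0],[-27.5,-27,2],0],[[0,0,0],[-27.5,-27,2],0],[[0,0,0],[-27.5,-27,2],0],[[0,0,0],[-27.5,-27,2],0],[[0,0,0],[-27.5,-27,2],0],[[0,0,0],[-27.5,-27,2],0],[[0,0,0],[-27.5,-27,2],0],[[0,0,0],[-27.5,-27,2],0],[[0,0,0],[-27.5,-27,2],0]]}}

```text
t: 1.1
tcp_pos: [0.4199, 0.1508, 0.2151]
tool_rot: [0.194, 0.981, -0.0, -0.0]
force: [1.0, 1.1, -0.2]
finger_gap: 0.999
gripper_force: 0.0
```

Call:
{"fn": "play_rows", "kwargs": {"rows": [[[0,0,0],[-27.5,-27,2],0],[[0,0,0],[-27.5,-27,2],0],[[0,0,0],[-27.5,-27,2],0],[[0,0,0],[-27.5,-27,2],0],[[0,0,0],[-27.5,-27,2],0],[[0,0,0],[-27.5,-27,2],0],[[0,0,0],[-27.5,-27,2],0],[[0,0,0],[-27.5,-27,2],0],[[0,0,7],[0,0,0],0],[[0,0,7],[0,0,0],0],[[0,0,7],[0,0,0],0],[[0,0,7],[0,0,0],0]]}}

```text
t: 2.1
tcp_pos: [0.5405, -0.1313, 0.1987]
tool_rot: [0.429, 0.903, 0.0, -0.001]
force: [0.2, 0.5, 0.7]
finger_gap: 0.995
gripper_force: 0.0
```

Call:
{"fn": "play_rows", "kwargs": {"rows": [[[0,0,7],[0,0,0],0],[[0,0,7],[0,0,0],0],[[0,0,7],[0,0,0],0],[[0,0,7],[0,0,0],0],[[0,0,0],[0,0,0],0],[[0,0,0],[0,0,0],0],[[0,0,0],[0,0,0],0]]}}

```text
t: 2.68
tcp_pos: [0.5407, -0.1308, 0.1991]
tool_rot: [0.631, 0.776, -0.0, -0.0]
force: [-0.1, 0.3, -0.3]
finger_gap: 1.0
gripper_force: 0.0
```

```bash
cat >> h.py <<'E'
def wpts(c,u,v,z): # fisheye
    f=240/np.tan(np.radians(c['vfov'])/2)
    x=np.asarray(u,float)-c['cx'];y=np.asarray(v,float)-c['cy'];r=np.hypot(x,y)+1e-9;t=r/f
    d=np.stack([x/r*np.sin(t),y/r*np.sin(t),np.cos(t)],-1)@rot(c['attitude']).T
    o=np.array(c['xyz']); return o+d*((z-o[2])/d[...,2])[...,None]
def wproj(c,P):
    f=240/np.tan(np.radians(c['vfov'])/2)
    q=(np.atleast_2d(P)-np.array(c['xyz']))@rot(c['attitude']); r=np.hypot(q[:,0],q[:,1]); t=np.arctan2(r,q[:,2])
    return np.stack([c['cx']+q[:,0]/r*t*f,c['cy']+q[:,1]/r*t*f],-1)
def yawy(): # world angle of tool y, deg
    v=R.from_quat(sense()['tool_rot']).as_matrix()[:,1]; return np.degrees(np.arctan2(v[1],v[0]))
def delta(P): # tool-axis shift in mm to world point
    s=sense(); return (R.from_quat(s['tool_rot']).as_matrix().T@(np.array(P)-s['tcp_pos'])*1000).round(1)
def wmask(p,lo,hi):
    return cv2.inRange(cv2.cvtColor(p,cv2.COLOR_RGB2HSV),np.array(lo),np.array(hi))
E
python3 - <<'E'
from h import *
c=get_calibration('wrist'); p,d=snapshot('wrist'); save('w1.png',p); np.savez('w1.npz',p=p,d=d); print(c,sense()['tcp_pos'],yawy(),sense()['q'])
m=wmask(p,(20,20,140),(40,100,255))
cs,_=cv2.findContours(m,cv2.RETR_EXTERNAL,cv2.CHAIN_APPROX_NONE)
for k in cs:
    if cv2.contourArea(k)>150:
        k=k[:,0,:]; w=wpts(c,k[:,0],k[:,1],.04)[:,:2]; print(k.mean(0),cv2.minAreaRect((w*1000).astype(np.float32)))
E
```

```text
{'vfov': 65.70646984690485, 'cx': 320.25109985099004, 'cy': 238.76873512166517, 'xyz': array([ 0.52504652, -0.05673806,  0.33435027]), 'attitude': array([0.98338191, 0.10118171, 0.01538264, 0.14995218])} [ 0.54076717 -0.13086826  0.19918342] 11.72643960525427 [-4.38289969e-01  4.87281671e-01  1.64773167e+00 -5.43059781e-06
  1.00691922e+00 -6.42952018e-01]
[271.84810127 364.44303797] ((523.6954956054688, -282.3890075683594), (23.636171340942383, 21.137250900268555), 13.960282325744629)
[320.97560976 218.20731707] ((540.492431640625, -129.4011993408203), (43.544097900390625, 28.70223045349121), 11.752067565917969)
[373.86928105  15.49673203] ((544.4486083984375, 47.62641143798828), (33.13109588623047, 39.3197135925293), 81.98313903808594)
[314.875     4.84375] ((500.07427978515625, 42.03014373779297), (9.562256813049316, 34.91965103149414), 82.75760650634766)
```

View pics/w1.png

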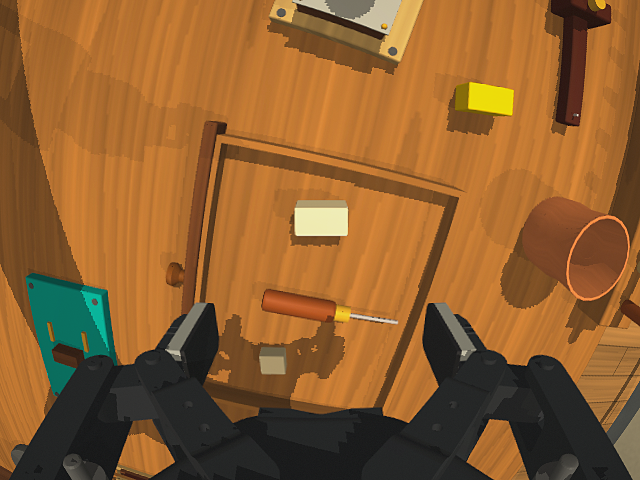

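The wrist view shows the long block at (321,218), the awl below it and the short block at (272,360). I'll refine using the bright top face only.

```bash
python3 - <<'E'
from h import *
p=np.load('w1.npz')['p'];c=get_calibration('wrist')
V=cv2.cvtColor(p,cv2.COLOR_RGB2HSV)[...,2]; print(V[196:242:2,321])
m=((V>205)*255).astype(np.uint8); m[:190]=0;m[245:]=0;m[:,:285]=0;m[:,360:]=0
cs,_=cv2.findContours(m,cv2.RETR_EXTERNAL,cv2.CHAIN_APPROX_NONE);k=max(cs,key=cv2.contourArea)[:,0,:]
r=cv2.minAreaRect((wpts(c,k[:,0],k[:,1],.04)[:,:2]*1000).astype(np.float32));print(r)
print(delta([r[0][0]/1000,r[0][1]/1000,.023]))
E
```

```text
[178 177 174 173 175 169 248 239 239 239 239 239 239 239 239 239 239 239
 239 244 115 123 123]
((541.4094848632812, -132.22598266601562), (43.05381393432617, 22.910240173339844), 11.72467041015625)
[ -1.5   0.4 176.2]
```

Call:
{"fn": "play_rows", "kwargs": {"rows": [[[0,0,0],[-1.5,0.4,30],0],[[0,0,0],[0,0,30],0],[[0,0,0],[0,0,30],0],[[0,0,0],[0,0,30],0],[[0,0,0],[0,0,20],0],[[0,0,0],[0,0,15],0],[[0,0,0],[0,0,11],0],[[0,0,0],[0,0,10],0],[[0,0,0],[0,0,0],0],[[0,0,0],[0,0,0],0]]}}

```text
t: 3.57
tcp_pos: [0.5417, -0.1324, 0.0233]
tool_rot: [0.632, 0.775, -0.0, -0.0]
force: [0.5, 0.7, 0.1]
finger_gap: 1.0
gripper_force: 0.0
```

Call:
{"fn": "play_rows", "kwargs": {"grip_force": 30, "rows": [[[0,0,0],[0,0,0],1],[[0,0,0],[0,0,0],1],[[0,0,0],[0,0,0],1],[[0,0,0],[0,0,0],1],[[0,0,0],[0,0,0],1],[[0,0,0],[0,0,0],1],[[0,0,0],[0,0,0],1],[[0,0,0],[0,0,0],1]]}}

```text
t: 4.23
tcp_pos: [0.5422, -0.1326, 0.0243]
tool_rot: [0.632, 0.775, 0.0, 0.001]
force: [-0.6, 0.2, 6.1]
finger_gap: 0.511
gripper_force: 32.3
```

Call:
{"fn": "play_rows", "kwargs": {"rows": [[[0,0,0],[0,0,-10],1],[[0,0,0],[0,0,-20],1],[[0,0,0],[0,0,-30],1],[[0,0,0],[0,0,-30],1],[[0,0,0],[0,0,-30],1],[[0,0,0],[20,3.6,0],1],[[0,0,0],[30,5.4,0],1],[[0,0,0],[40,7.2,0],1],[[0,0,0],[40,7.2,0],1],[[0,0,0],[40,7.2,0],1],[[0,0,0],[30,5.4,0],1],[[0,0,6.6],[0,0,0],1]]}}

```text
t: 5.23
tcp_pos: [0.5348, 0.0763, 0.1437]
tool_rot: [0.674, 0.739, 0.0, -0.001]
force: [-0.1, 0.6, -1.2]
finger_gap: 0.507
gripper_force: 31.5
```

Call:
{"fn": "play_rows", "kwargs": {"rows": [[[0,0,6.6],[0,0,0],1],[[0,0,6.6],[0,0,0],1],[[0,0,0],[0,0,0],1],[[0,0,0],[0,0,0],1],[[0,0,0],[0,0,0],1]]}}

```text
t: 5.65
tcp_pos: [0.5364, 0.0707, 0.1435]
tool_rot: [0.755, 0.656, -0.0, -0.0]
force: [-0.4, -0.7, -0.6]
finger_gap: 0.511
gripper_force: 31.5
```

```bash
python3 - <<'E'
from h import *
c=get_calibration('wrist'); p,d=snapshot('wrist'); save('w2.png',p); np.savez('w2.npz',p=p,d=d,c=np.array(c,dtype=object)); print(sense()['tcp_pos'],yawy(),sense()['finger_gap'])
cv2.imwrite('pics/w2b.png',cv2.cvtColor(p,cv2.COLOR_RGB2BGR))
E
```

```text
[0.53648954 0.07061046 0.14343618] -8.106183824402992 0.5156509246287843
```

View pics/w2.png

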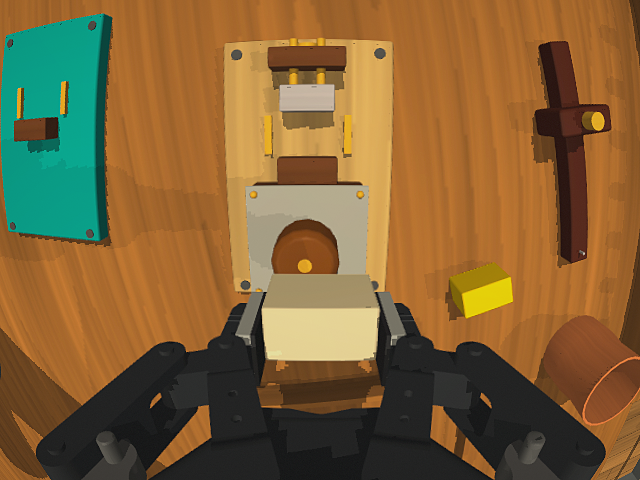

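The wrist view shows the held block at (320,330). The nest lies between the lips at (268,135) and (348,135), with the fence edge at row 157 and the jaw edge at about row 110. The jig axes line up with the tool. I'll measure these next.

```bash
python3 - <<'E'
from h import *
z=np.load('w2.npz',allow_pickle=True);p=z['p'];c=z['c'].item();d=z['d']
hsv=cv2.cvtColor(p,cv2.COLOR_RGB2HSV);g=cv2.cvtColor(p,cv2.COLOR_RGB2GRAY)
print('board',hsv[150,305],'lip',hsv[135,268],hsv[135,348])
print('col306',list(zip(range(80,165),g[80:165,306].tolist())))
print('row135',list(zip(range(258,360),hsv[135,258:360,1].tolist())))
print('blk col320',list(zip(range(268,366,2),g[268:366:2,320].tolist())))
print('blk row330',list(zip(range(255,270),g[330,255:270].tolist())),list(zip(range(370,386),g[330,370:386].tolist())))
# board outline
m=cv2.inRange(hsv,np.array((12,60,150)),np.array((24,150,255)));m[:,:215]=0;m[:,400:]=0
print('boardrows',[(v,np.flatnonzero(m[v]).min(),np.flatnonzero(m[v]).max()) for v in(60,120,180,240)])
E
```

```text
board [ 18 151 203] lip [ 22 212 230] [ 22 215 230]
col306 [(80, 86), (81, 87), (82, 84), (83, 84), (84, 139), (85, 188), (86, 186), (87, 185), (88, 184), (89, 185), (90, 184), (91, 185), (92, 184), (93, 185), (94, 187), (95, 186), (96, 184), (97, 179), (98, 180), (99, 181), (100, 181), (101, 181), (102, 183), (103, 182), (104, 183), (105, 180), (106, 180), (107, 177), (108, 180), (109, 192), (110, 143), (111, 65), (112, 87), (113, 99), (114, 97), (115, 98), (116, 97), (117, 98), (118, 98), (119, 98), (120, 97), (121, 98), (122, 99), (123, 99), (124, 98), (125, 93), (126, 136), (127, 168), (128, 162), (129, 159), (130, 160), (131, 159), (132, 159), (133, 158), (134, 158), (135, 159), (136, 158), (137, 159), (138, 159), (139, 159), (140, 159), (141, 159), (142, 158), (143, 159), (144, 159), (145, 159), (146, 159), (147, 158), (148, 159), (149, 159), (150, 159), (151, 159), (152, 159), (153, 160), (154, 162), (155, 151), (156, 63), (157, 43), (158, 77), (159, 81), (160, 79), (161, 79), (162, 79), (163, 79), (164, 80)]
row135 [(258, 154), (259, 152), (260, 151), (261, 155), (262, 152), 
[... 1584 characters left out ...]
6, 209), (338, 208), (340, 208), (342, 209), (344, 208), (346, 208), (348, 208), (350, 208), (352, 208), (354, 209), (356, 208), (358, 209), (360, 175), (362, 74), (364, 80)]
blk row330 [(255, 32), (256, 25), (257, 22), (258, 24), (259, 24), (260, 22), (261, 9), (262, 65), (263, 153), (264, 210), (265, 208), (266, 211), (267, 209), (268, 208), (269, 208)] [(370, 209), (371, 209), (372, 209), (373, 209), (374, 211), (375, 210), (376, 197), (377, 178), (378, 43), (379, 17), (380, 25), (381, 25), (382, 24), (383, 25), (384, 25), (385, 29)]
boardrows [(60, np.int64(224), np.int64(392)), (120, np.int64(225), np.int64(379)), (180, np.int64(228), np.int64(390)), (240, np.int64(230), np.int64(383))]
```

```bash
python3 - <<'E'
from h import *
z=np.load('w2.npz',allow_pickle=True);c=z['c'].item()
s=sense();T=s['tcp_pos'];M=R.from_quat(s['tool_rot']).as_matrix()
def tl(u,v,zz): return ((wpts(c,u,v,zz)-T)@M*1000).round(1)
print('cam',c['xyz'],'tau yaw',yawy())
print('fence',tl(306,155.5,.034),tl(290,155.5,.034),tl(330,155.5,.034)); print('jaw top',tl(306,110.2,.0345),'bottom',tl(306,110.2,.018))
print('lips',tl(271.7,135,.02),tl(343.3,135,.02))
for v,a,b in((60,224,392),(180,228,390)): print('board',tl(a-.5,v,.016),tl(b+.5,v,.016))
zt=T[2]+.0157
print('block',tl(320,308,zt),tl(320,360.5,zt),tl(262.7,330,zt),tl(377.5,330,zt))
print('blocktilt edges',tl(275,308,zt),tl(365,308,zt))
g=cv2.cvtColor(z['p'],cv2.COLOR_RGB2GRAY).astype(int)
for u in(275,290,350,365): print('blk edge',u,300+np.argmax(np.diff(g[300:316,u])),352+np.argmin(np.diff(g[352:368,u])))
for u in(290,300,320,330): print('fence/jaw',u,146+np.argmin(np.diff(g[146:162,u])),104+np.argmin(np.diff(g[104:116,u])))
# knob top: dark brown ellipse and disc centre
hsv=cv2.cvtColor(z['p'],cv2.COLOR_RGB2HSV)
print('knob',tl(305,266,.083), 'housing screws',tl(254,195,.046),tl(360,195,.046))
E
```

```text
cam [0.54702168 0.1456891  0.2786868 ] tau yaw -8.106183824402992
fence [ 56.5  -9.5 109.4] [ 56.6 -20.  109.4] [ 56.5   6.2 109.4]
jaw top [ 86.4  -9.4 108.9] bottom [ 87.1 -10.  125.4]
lips [ 70.1 -33.7 123.4] [ 69.8  15.7 123.4]
board [126.  -68.6 127.4] [124.7  50.3 127.4]
board [ 38.4 -67.5 127.4] [ 38.1  50.4 127.4]
block [ 12.2  -0.2 -15.7] [-11.4  -0.2 -15.7] [  2.4 -21.8 -15.7] [  2.5  21.4 -15.7]
blocktilt edges [ 12.  -16.6 -15.7] [ 12.   16.1 -15.7]
blk edge 275 307 359
blk edge 290 307 360
blk edge 350 307 360
blk edge 365 307 358
fence/jaw 290 155 110
fence/jaw 300 155 110
fence/jaw 320 155 110
fence/jaw 330 155 110
knob [-1.5 -8.8 60.4] housing screws [ 32.5 -42.7  97.4] [32.4 25.2 97.4]
```

Call:
{"fn": "play_rows", "kwargs": {"rows": [[[0,0,0],[15,-2,0],1],[[0,0,0],[25,-3,0],1],[[0,0,0],[20,-2.5,0],1],[[0,0,0],[11.2,-1.3,0],1],[[0,0,0],[0,0,25],1],[[0,0,0],[0,0,25],1],[[0,0,0],[0,0,20],1],[[0,0,0],[0,0,10],1],[[0,0,0],[0,0,0],1],[[0,0,0],[0,0,0],1]]}}

```text
t: 6.53
tcp_pos: [0.5381, 0.1423, 0.0632]
tool_rot: [0.756, 0.655, -0.0, -0.0]
force: [0.4, -0.2, -0.2]
finger_gap: 0.511
gripper_force: 31.5
```

```bash
python3 - <<'E'
from h import *
c=get_calibration('wrist'); p,d=snapshot('wrist'); print(sense()['tcp_pos'],yawy())
save('w3.png',cv2.resize(p[200:470,180:460],None,fx=2,fy=2))
E
```

```text
[0.53871157 0.14235328 0.06390835] -8.190382860039287
```

View pics/w3.png

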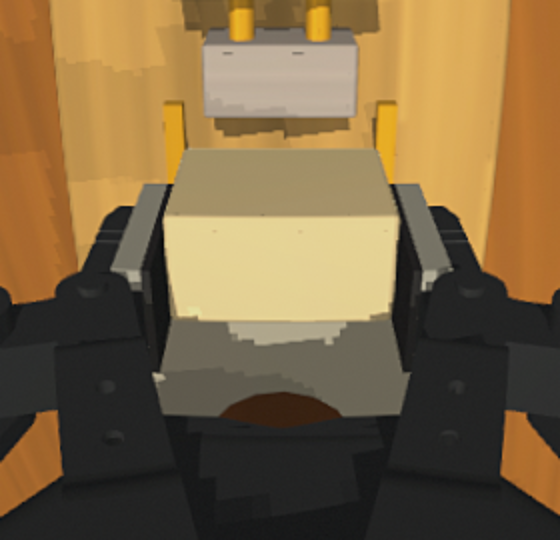

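Block and lips are centred: block ends at crop x 182 and 381, lips at 184 and 377, and the block sits short of the jaw face at row 117. Lowering now.

Call:
{"fn": "play_rows", "kwargs": {"rows": [[[0,0,0],[0,0,8],1],[[0,0,0],[0,0,7],1],[[0,0,0],[0,0,5],1],[[0,0,0],[0,0,4],1],[[0,0,0],[0,0,2],1],[[0,0,0],[0,0,1],1],[[0,0,0],[0,0,1],1],[[0,0,0],[0,0,0.5],1],[[0,0,0],[0,0,0],1],[[0,0,0],[0,0,0],1]]}}

```text
t: 7.42
tcp_pos: [0.5382, 0.1426, 0.035]
tool_rot: [0.756, 0.655, 0.0, 0.0]
force: [-0.9, 0.1, -0.2]
finger_gap: 0.51
gripper_force: 31.5
```

Call:
{"fn": "play_rows", "kwargs": {"rows": [[[0,0,0],[0,0,0.5],1],[[0,0,0],[0,0,0.5],1],[[0,0,0],[0,0,0.5],1],[[0,0,0],[0,0,0],1],[[0,0,0],[0,0,0],1]]}}

```text
t: 7.83
tcp_pos: [0.5382, 0.1426, 0.0343]
tool_rot: [0.756, 0.655, 0.0, 0.0]
force: [-1.7, 1.0, 5.6]
finger_gap: 0.51
gripper_force: 32.3
```

Call:
{"fn": "play_rows", "kwargs": {"rows": [[[0,0,0],[0,0,0],0.3],[[0,0,0],[0,0,0],0.2],[[0,0,0],[0,0,0],0.1],[[0,0,0],[0,0,0],0],[[0,0,0],[0,0,0],0],[[0,0,0],[0,0,0],0],[[0,0,0],[0,0,-5],0],[[0,0,0],[0,0,-15],0],[[0,0,0],[0,0,-25],0],[[0,0,0],[0,0,-30],0],[[0,0,0],[0,0,-30],0],[[0,0,0],[0,0,-5],0]]}}

```text
t: 8.83
tcp_pos: [0.541, 0.1429, 0.1483]
tool_rot: [0.756, 0.655, 0.004, 0.003]
force: [0.6, -1.0, 0.2]
finger_gap: 0.998
gripper_force: 0.0
```

Call:
{"fn": "play_rows", "kwargs": {"rows": [[[0,0,0],[-20,0,0],0],[[0,0,0],[-35,0,0],0],[[0,0,0],[-35,0,0],0],[[0,0,0],[-20,0,0],0],[[0,0,0],[-10,0,0],0],[[0,0,0],[0,0,0],0],[[0,0,0],[0,0,0],0],[[0,0,0],[0,0,0],0]]}}

```text
t: 9.5
tcp_pos: [0.521, 0.0248, 0.1432]
tool_rot: [0.756, 0.655, 0.0, -0.0]
force: [0.5, -0.2, -0.1]
finger_gap: 1.001
gripper_force: 0.0
```

```bash
python3 - <<'E'
from h import *
c=get_calibration('wrist'); p,d=snapshot('wrist'); save('w4.png',p); np.savez('w4.npz',p=p,d=d,c=np.array(c,dtype=object)); s=sense();print(s['tcp_pos'],yawy(),s['q'])
E
```

```text
[0.52096922 0.02499119 0.14321865] -8.113138244843213 [-1.66717022e-01  5.32099988e-01  1.78157018e+00  4.57689126e-04
  8.28059092e-01 -2.54255869e-02]
```

View pics/w4.png

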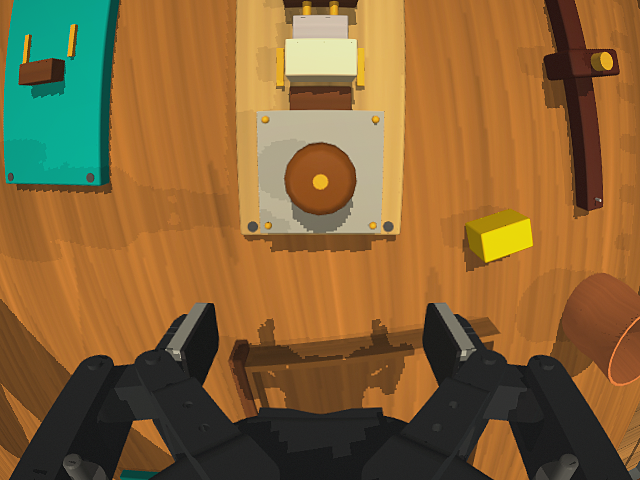

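The block stands in the nest at (321,60), centred between the lips. The knob's brass disc is at (320,181), with the housing screws around it. Next I'll locate the knob axis.

```bash
python3 - <<'E'
from h import *
z=np.load('w4.npz',allow_pickle=True);p=z['p'];c=z['c'].item();d=z['d']
s=sense();T=s['tcp_pos'];M=R.from_quat(s['tool_rot']).as_matrix()
def tl(u,v,zz): return ((wpts(c,u,v,zz)-T)@M*1000).round(1)
q=[tl(*x,.046) for x in((265,119.5),(376,119.5),(268,226),(373,226))]; print(q,np.mean(q,0))
m=wmask(p,(20,190,200),(30,255,255));m[:165]=0;m[195:]=0;m[:,:300]=0;m[:,340:]=0
v,u=np.nonzero(m);print(u.mean(),v.mean(),tl(u.mean(),v.mean(),.083))
m=wmask(p,(5,140,60),(17,255,200));m[:138]=0;m[218:]=0;m[:,:280]=0;m[:,362:]=0
cs,_=cv2.findContours(m,cv2.RETR_EXTERNAL,cv2.CHAIN_APPROX_NONE);k=max(cs,key=cv2.contourArea)[:,0,:]
w=np.array([tl(a,b,.070)[:2] for a,b in k],np.float32);print(cv2.minEnclosingCircle(w))
V=cv2.cvtColor(p,cv2.COLOR_RGB2HSV)
E
```

```text
[array([ 80.3, -34.2,  97.3]), array([80.3, 34.6, 97.2]), array([ 11.7, -34.1,  97.2]), array([11.6, 34.4, 97.2])] [45.975  0.175 97.225]
319.8888888888889 181.3641975308642 [46.3 -0.2 60.2]
((45.732418060302734, -0.3697923421859741), 20.70545196533203)
```

Call:
{"fn": "play_rows", "kwargs": {"rows": [[[0,0,0],[20,0,0],0],[[0,0,0],[20,0,0],0],[[0,0,0],[6.1,0,0],0],[[0,0,-6.5],[0,0,0],0],[[0,0,-6.5],[0,0,0],0],[[0,0,-6.5],[0,0,0],0],[[0,0,-6.5],[0,0,0],0],[[0,0,-6.5],[0,0,0],0],[[0,0,-6.5],[0,0,0],0],[[0,0,-6.5],[0,0,0],0],[[0,0,0],[0,0,20],0],[[0,0,0],[0,0,20],0]]}}

```text
t: 10.55
tcp_pos: [0.5288, 0.0701, 0.104]
tool_rot: [0.443, 0.897, 0.001, 0.002]
force: [0.4, -0.5, 0.8]
finger_gap: 1.004
gripper_force: 0.0
```

Call:
{"fn": "play_rows", "kwargs": {"rows": [[[0,0,0],[0,0,18],0],[[0,0,0],[0,0,15],0],[[0,0,0],[0,0,10],0],[[0,0,0],[0,0,0],0],[[0,0,0],[0,0,0],0],[[0,0,0],[0,0,0],0]]}}

```text
t: 11.05
tcp_pos: [0.5281, 0.0696, 0.0609]
tool_rot: [0.444, 0.896, 0.0, 0.001]
force: [-0.5, -0.2, -0.5]
finger_gap: 1.003
gripper_force: 0.0
```

```bash
python3 - <<'E'
from h import *
s=sense();print(s['t'],s['tcp_pos'],yawy(),s['ft_torque'],s['force']); a=np.radians(-8.1)
print('knob err', delta([.5210+.0461*.141,.0250+.0461*.990,.06]))
p,d=snapshot('wrist');save('w5.png',p);c=get_calibration('wrist');print(c['xyz'])
E
```

```text
11.05 [0.52805492 0.0696345  0.06090482] 37.34139378673756 [ 0.00361477  0.00193902 -0.02066573] [-0.53642544 -0.17572683 -0.50027952]
knob err [1.1 0.2 0.9]
[0.48142719 0.12964671 0.19627782]
```

View pics/w5.png

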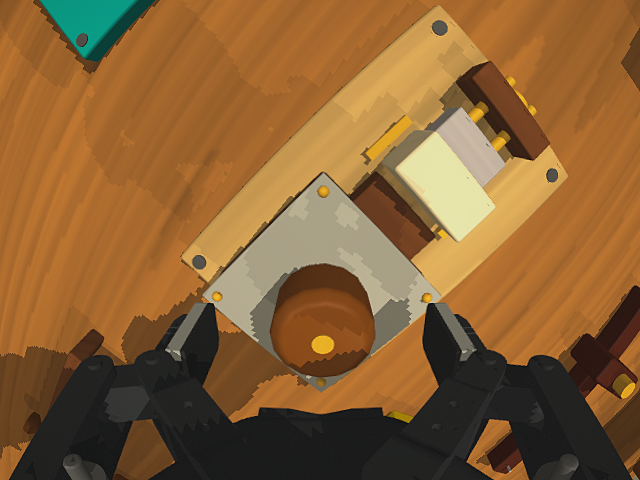

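The fingers straddle the knob (322,320), and the jaw and block are visible at (465,140) and (445,185), so I can watch the snap directly. Closing softly on the knob.

Call:
{"fn": "play_rows", "kwargs": {"grip_force": 22, "rows": [[[0,0,0],[1,0,0],0],[[0,0,0],[0,0,0],1],[[0,0,0],[0,0,0],1],[[0,0,0],[0,0,0],1],[[0,0,0],[0,0,0],1],[[0,0,0],[0,0,0],1],[[0,0,0],[0,0,0],1],[[0,0,0],[0,0,0],1],[[0,0,0],[0,0,0],1]]}}

```text
t: 11.85
tcp_pos: [0.528, 0.0707, 0.0609]
tool_rot: [0.444, 0.896, 0.001, 0.001]
force: [2.4, 5.7, 5.9]
finger_gap: 0.461
gripper_force: 24.1
```

```bash
cat > st.py <<'E'
from h import *
s=sense();c=get_calibration('wrist');p,d=snapshot('wrist')
h=cv2.cvtColor(p,cv2.COLOR_RGB2HSV);v,u=np.mgrid[:480,:640]
a=np.radians(-8.1);N=np.array([.5383,.1426]);ex=np.array([np.cos(a),np.sin(a)]);ey=np.array([-np.sin(a),np.cos(a)])
def loc(z): w=wpts(c,u,v,z)[...,:2]-N; return w@ex*1e3,w@ey*1e3
x,y=loc(.0345); jm=(h[...,1]<45)&(h[...,2]>90)&(abs(x)<14)&(y>8)&(y<45)
x2,y2=loc(.050); bm=(h[...,0]>22)&(h[...,0]<36)&(h[...,1]<100)&(h[...,2]>150)&(abs(x2)<30)&(abs(y2)<25)
f=s['force'];m=s['ft_torque']
print('t %.2f tcp %s yaw %.2f F %s M %s grip %.1f gap %.3f'%(s['t'],s['tcp_pos'].round(4),yawy(),f.round(1),m.round(3),s['gripper_force'],s['finger_gap']))
print('jaw y med %.1f max %.1f n%d | block x %.1f y %.1f'%(np.median(y[jm]),np.percentile(y[jm],97),jm.sum(),x2[bm].mean(),y2[bm].mean()))
E
python3 st.py
```

```text
t 11.85 tcp [0.528  0.0707 0.0609] yaw 37.28 F [2.4 5.7 5.9] M [ 0.75  -0.266 -0.053] grip 24.1 gap 0.461
jaw y med 28.5 max 32.0 n171 | block x -1.2 y 0.4
```

Call:
{"fn": "play_rows", "kwargs": {"rows": [[[0,0,2],[0,0,0],1],[[0,0,2],[0,0,0],1],[[0,0,2],[0,0,0],1],[[0,0,2],[0,0,0],1],[[0,0,2],[0,0,0],1],[[0,0,2],[0,0,0],1],[[0,0,1],[0,0,0],1],[[0,0,1],[0,0,0],1]]}}

```text
t: 12.57
tcp_pos: [0.5278, 0.0706, 0.0609]
tool_rot: [0.55, 0.835, 0.001, 0.001]
force: [2.6, 4.5, 5.0]
finger_gap: 0.463
gripper_force: 24.2
```

```bash
python3 st.py
```

```text
t 12.57 tcp [0.5278 0.0706 0.0609] yaw 23.24 F [2.6 4.5 5. ] M [ 0.718 -0.262  0.09 ] grip 24.2 gap 0.463
jaw y med 20.8 max 31.8 n309 | block x -0.8 y 0.5
```

Call:
{"fn": "play_rows", "kwargs": {"rows": [[[0,0,1],[0,0,0],1],[[0,0,1],[0,0,0],1],[[0,0,1],[0,0,0],1],[[0,0,1],[0,0,0],1]]}}

```text
t: 12.95
tcp_pos: [0.5277, 0.0706, 0.0609]
tool_rot: [0.579, 0.816, 0.001, 0.001]
force: [0.9, 4.4, 5.8]
finger_gap: 0.458
gripper_force: 24.2
```

```bash
python3 st.py
```

```text
t 12.95 tcp [0.5277 0.0706 0.0609] yaw 19.24 F [0.9 4.4 5.8] M [ 0.719 -0.26   0.147] grip 24.2 gap 0.458
jaw y med 21.9 max 31.9 n340 | block x -0.8 y 0.5
```

Call:
{"fn": "play_rows", "kwargs": {"rows": [[[0,0,1],[0,0,0],1],[[0,0,1],[0,0,0],1],[[0,0,1],[0,0,0],1],[[0,0,1],[0,0,0],1]]}}

```text
t: 13.33
tcp_pos: [0.5277, 0.0705, 0.0609]
tool_rot: [0.607, 0.795, 0.001, 0.001]
force: [0.7, 4.7, 6.3]
finger_gap: 0.46
gripper_force: 24.1
```

```bash
python3 st.py
```

```text
t 13.33 tcp [0.5277 0.0705 0.0609] yaw 15.24 F [0.7 4.7 6.3] M [ 0.681 -0.198  0.075] grip 24.1 gap 0.460
jaw y med 25.1 max 31.7 n420 | block x -0.7 y 0.5
```

Call:
{"fn": "play_rows", "kwargs": {"rows": [[[0,0,1],[0,0,0],1],[[0,0,1],[0,0,0],1],[[0,0,1],[0,0,0],1],[[0,0,1],[0,0,0],1]]}}

```text
t: 13.72
tcp_pos: [0.5277, 0.0706, 0.0609]
tool_rot: [0.634, 0.773, 0.001, 0.001]
force: [1.1, 4.0, 5.8]
finger_gap: 0.461
gripper_force: 24.2
```

```bash
python3 st.py
```

```text
t 13.72 tcp [0.5277 0.0706 0.0609] yaw 11.23 F [1.1 4.  5.8] M [ 0.684 -0.106  0.093] grip 24.2 gap 0.461
jaw y med 23.7 max 31.1 n482 | block x -0.6 y 0.5
```

Call:
{"fn": "play_rows", "kwargs": {"rows": [[[0,0,1],[0,0,0],1],[[0,0,1],[0,0,0],1],[[0,0,1],[0,0,0],1],[[0,0,1],[0,0,0],1]]}}

```text
t: 14.1
tcp_pos: [0.5276, 0.0705, 0.0609]
tool_rot: [0.661, 0.75, 0.001, 0.001]
force: [1.7, 4.5, 6.2]
finger_gap: 0.456
gripper_force: 24.2
```

```bash
python3 st.py
```

```text
t 14.10 tcp [0.5276 0.0705 0.0609] yaw 7.22 F [1.7 4.5 6.2] M [ 0.685 -0.135  0.007] grip 24.2 gap 0.456
jaw y med 22.5 max 29.6 n531 | block x -0.5 y 0.5
```

Call:
{"fn": "play_rows", "kwargs": {"rows": [[[0,0,1],[0,0,0],1],[[0,0,1],[0,0,0],1],[[0,0,0.5],[0,0,0],1]]}}

```text
t: 14.4
tcp_pos: [0.5276, 0.0705, 0.0609]
tool_rot: [0.677, 0.736, 0.001, 0.0]
force: [1.4, 4.6, 4.8]
finger_gap: 0.459
gripper_force: 24.2
```

```bash
python3 st.py
```

```text
t 14.40 tcp [0.5276 0.0705 0.0609] yaw 4.73 F [1.4 4.6 4.8] M [ 0.617 -0.128 -0.076] grip 24.2 gap 0.459
jaw y med 21.6 max 27.7 n598 | block x -0.5 y -1.5
```

The torque has gone negative and the block is moving, so the follower is dropping. I'll use smaller steps.

Call:
{"fn": "play_rows", "kwargs": {"rows": [[[0,0,0.7],[0,0,0],1],[[0,0,0.7],[0,0,0],1],[[0,0,0],[0,0,0],1]]}}

```text
t: 14.7
tcp_pos: [0.5275, 0.0706, 0.0609]
tool_rot: [0.686, 0.728, 0.001, 0.0]
force: [1.3, 4.6, 6.0]
finger_gap: 0.46
gripper_force: 24.2
```

```bash
python3 st.py
```

```text
t 14.70 tcp [0.5275 0.0706 0.0609] yaw 3.39 F [1.3 4.6 6. ] M [ 0.729 -0.093 -0.058] grip 24.2 gap 0.460
jaw y med 17.8 max 25.1 n699 | block x -0.5 y -4.0
```

Call:
{"fn": "play_rows", "kwargs": {"rows": [[[0,0,0.6],[0,0,0],1],[[0,0,0.6],[0,0,0],1],[[0,0,0.3],[0,0,0],1]]}}

```text
t: 15.0
tcp_pos: [0.5275, 0.0706, 0.0609]
tool_rot: [0.695, 0.719, 0.001, 0.0]
force: [0.5, 4.9, 5.8]
finger_gap: 0.466
gripper_force: 24.2
```

```bash
python3 st.py
```

```text
t 15.00 tcp [0.5275 0.0706 0.0609] yaw 1.90 F [0.5 4.9 5.8] M [ 0.673 -0.173  0.033] grip 24.2 gap 0.466
jaw y med 17.3 max 25.1 n764 | block x -0.5 y -4.0
```

Call:
{"fn": "play_rows", "kwargs": {"rows": [[[0,0,0.5],[0,0,0],1],[[0,0,0.5],[0,0,0],1]]}}

```text
t: 15.22
tcp_pos: [0.5275, 0.0706, 0.0609]
tool_rot: [0.702, 0.713, 0.001, 0.0]
force: [2.2, 5.5, 5.7]
finger_gap: 0.459
gripper_force: 24.2
```

```bash
python3 st.py
```

```text
t 15.22 tcp [0.5275 0.0706 0.0609] yaw 0.88 F [2.2 5.5 5.7] M [ 0.717 -0.11   0.117] grip 24.2 gap 0.459
jaw y med 17.8 max 25.1 n771 | block x -0.4 y -4.1
```

The follower is seated in the notch: the jaw has closed, the block has stopped moving and the drag is steady. Letting go and withdrawing upward.

Call:
{"fn": "play_rows", "kwargs": {"rows": [[[0,0,0],[0,0,0],0.3],[[0,0,0],[0,0,0],0.2],[[0,0,0],[0,0,0],0],[[0,0,0],[0,0,0],0],[[0,0,0],[0,0,0],0],[[0,0,0],[0,0,0],0],[[0,0,0],[0,0,-10],0],[[0,0,0],[0,0,-25],0],[[0,0,0],[0,0,-25],0],[[0,0,0],[0,0,-20],0],[[0,0,0],[0,0,0],0],[[0,0,0],[0,0,0],0]]}}

```text
t: 16.27
tcp_pos: [0.5277, 0.0702, 0.1419]
tool_rot: [0.701, 0.713, 0.001, 0.001]
force: [0.4, 0.9, -0.3]
finger_gap: 1.002
gripper_force: 0.0
```

```bash
python3 st.py; python3 -c "
from h import *
p,d=snapshot('wrist');save('w6.png',p)"
```

```text
t 16.27 tcp [0.5277 0.0702 0.1419] yaw 0.91 F [ 0.4  0.9 -0.3] M [ 0.033  0.029 -0.017] grip 0.0 gap 1.002
jaw y med 18.0 max 25.2 n297 | block x -0.6 y -4.0
```

View pics/w6.png

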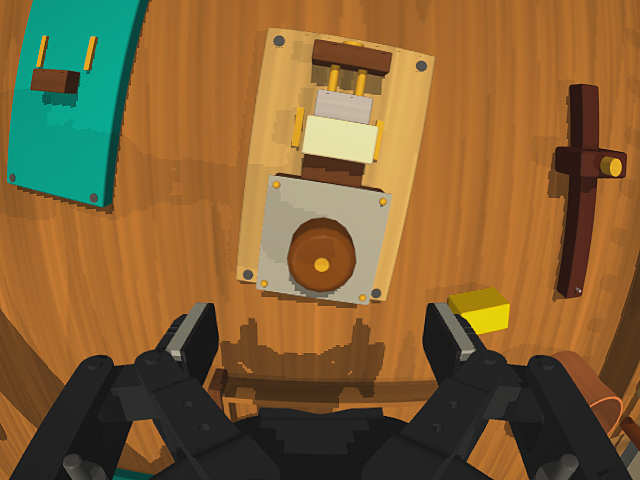

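The picture shows the block at (340,138), clamped between the fence at (333,170) and the jaw at (344,105). The fingers are clear of everything.

```bash
python3 -c "
from station import *
print(sign_off())"
```

```text
the job is handed in; nothing more can be done
None
```

The long block stands in the nest, clamped by the snapped-shut jaw; I stopped the knob in the notch and released it without forcing it, and handed the job in at about 16 s (no verdict was returned).

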